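Sort returned bottles on the tipping tray

ROBOT

A 6-joint arm with a two-finger parallel gripper is mounted at the origin on the work surface. World frame = base frame: x ahead of the robot, y to its left, z up, the work surface at z = 0. Lengths are in m, angles in rad, forces in N, time in s.
With the tool pointing down it reaches from about 0.35 to 0.95 m from the base axis. Payload 17.4 kg.
Tool frame: the origin (TCP) lies between the finger pads; the fingertips stand 14 mm ahead of it and the grasp point (between the pads) lies 5 mm behind it; z points along the fingers, y is the line along which they close (so a half turn about z gives the same grasp; the last joint's range is limited). The gripper opens to 93 mm and grips with 3 to 60 N. Pads are 15 mm wide; open, the fingers measure 128 mm over their backs; the gripper's body (75 mm by 188 mm) begins 65 mm behind the grasp point.
Start: joints at [-1.249, 0.116, 1.442, -0, 1.584, -0.038], TCP at [0.238, -0.632, 0.233] pointing down, gripper open.
Joint ranges: [-2.83, 2.83], [-0.83, 2.19], [0.07, 2.5], [-1.14, 4.28], [0.01, 3], [-2.97, 2.97]. Speed limits (rad/s): [1.89, 1.89, 2.22, 3.14, 3.14, 3.14].

INTERFACE

Orientations are given as a rotation vector (axis times angle).
In Python, from rig import robot gives the robot as it stands.
- The arm moves only by the tool servo_tool, never from a script. Its argument "motion" is a list of rows, each a list of 7 numbers: the shift along the tool's x, y, z in mm, then the turn, a rotation vector about the tool's x, y, z in rad, then the opening, from 0 (shut) to 1 (fully open). A call has 1 to 5 rows; each row shifts and turns the commanded pose from where the row before left it, along the tool's axes as they then stand; what a row does not reach is not made up. A row lasts 1/10 s, in which the tool goes at most 50 mm and 8.59 degrees, less where a joint would pass 70% of its speed; a pose out of reach is approached as far as the arm can. A call with a gripper value outside its range is refused whole. The fingers move at their own pace and stop on an object; "squeeze" is the grip in N (left out, the last holds). Time passes only in rows, so rows that do not move let the fingers close. It gives the time, the measured TCP pose, the force, the opening and the grip force at its end, in the units of the state.
- robot.sense(): the state, without advancing time (a new reading comes with each control period).
- robot.get_image(name): name is "scene" or "top" or "wrist"; returns a dict with "frame" (384x512x3 uint8, blue, green, red), "intrinsics" (3x3 intrinsics, pixels), "rvec" (rotation vector, rad) and "tvec" (3), from world to camera coordinates, as OpenCV has them. Camera axes: x right, y down, z forward; pixel columns grow to the right and rows downward; lengths in m; the calibration is good to about 2 mm. A picture is of the moment at which its call begins. There is no depth.
- robot.hand_in(): hands the job in; it is judged then, once.
Trained networks look in a picture, given as the dict that the camera call returned (one of the last four; its "shot" number tells which), for a name from the list of things; names that differ only in an ending like _2 or _b are one class to them, and where a whole thing is asked for, a point or a joint stands for the part that bears it (a point fixed in the world has none). Each returns a list of dicts, best first, with "conf" (0 to 1); they miss things now and then, are a little off and sometimes report something else, mostly with a low value. They report only what shows in the picture. A call takes as long as a camera call.
- robot.spot_in(picture, target): "centre" ([column, row] in pixels, amid what is visible of it).
The state is a dict: "time": time; "joint_positions": joint angles; "joint_velocities": joint speeds; "joint_torque": joint torques, N m; "position": TCP position; "orientation": TCP orientation; "contact_force": force on the tool from outside, world axes, zero at the start; "wrist_torque": the same for the moment, N m; "finger_gap": finger opening in m; "grasp_force": force on a finger pad.
Only numpy, scipy, OpenCV 4.12 (cv2) and the standard library are available. Lean on these libraries where they do the work, as an engineer would, in place of code of your own. Each camera call takes 0.05 s, during which the arm holds its last target. There are 200 camera calls.

TASK

Sort the bottles lying in the tipping tray: ease its blue push lip down little by little, only far enough that the two bare glass bottles slide all the way to the lip end while the bottle in the orange rubber sleeve stays where it lies. Then let the tray come back up level under control, never letting it snap. Do not touch the bottles in the tray, and leave the crate, wash bottle, beaker and jar around it undisturbed.

Things in the scene. Friction and masses are not known exactly. Their poses are not given: they have to be found in the camera images.
- tray (a joint): tilt of the tray about its trunnion axis, rad: 0 = level, resting on its rest pillars under the tail; grows as the lip end goes down, to a hard stop at 0.50. A counterweight under the tail always brings it back to 0 when it is let go; pushing the lip down takes about 3 to 10 N, and less once bottles have moved to the lip end.
- tray_pivot (a point): middle of the tray on its hinge axis, 130 mm above the bench; the tray turns about this point. Its axes turn with the tray: x across the tray along the hinge axis, y along the lanes towards the push lip, z up out of the tray. The tray hangs between two cheek plates (outsides 117 mm either side of the middle, up to 147 mm above the bench) on a grey base plate 260 x 300 mm.
- tray_floor (a point): middle of the tray's floor, 10 mm below tray_pivot, same axes. Stainless tray, inside 188 mm wide (x) and 360 mm long (y), split by two 22 mm high dividers into three lanes about 60 mm wide that run along y (lane centres at x = -64, 0 and +64 mm). Inner face of the lip-end wall at y = +180 mm, of the tail wall at y = -180 mm.
- tray_lip (a point): middle of the upper face of the blue push lip, a flat flange outside the lip-end wall: 196 mm wide (x), 48 mm deep (y from 184 to 232 mm from the pivot). This point is at y = +216 mm, z = +45 mm from tray_pivot and turns with the tray (same axes); 175 mm above the bench when level, nothing beneath. The bottles do not stand higher than the lip.
- glass_a_mid (a point): middle of a bare square amber glass bottle with white cap and paper label, lying along its lane: 50 x 50 mm, 115 mm long along its y (cap towards +y, the lip end). Fully at the lip end it lies with its cap against the lip-end wall, its middle 122 mm from tray_pivot along the tray's y. Bare glass starts to slide on the tray at a tilt of 0.13 to 0.40 rad (not known beforehand).
- glass_b_mid (a point): middle of the other bare amber glass bottle, the same in size and glass.
- sleeved_mid (a point): middle of the same bottle in a ribbed orange rubber sleeve, 54 x 54 mm, 115 mm long, in one of the three lanes. Its rubber grips 1.6 times as well as bare glass: it starts to slide only at a tilt whose tangent is 1.6 times that at which bare glass starts. It is to stay where it lies in the tray.
- crate_mid (a point): blue wash-up crate 200 x 150 x 85 mm beyond the lip end, loose, with one earlier bottle in it; point 42 mm up at its middle. Leave alone.
- wash_mid (a point): white wash bottle, 64 mm wide, 200 mm tall with bent spout, loose, beyond the tray; point 70 mm up. Leave alone.
- beaker_mid (a point): glass beaker 70 mm wide, 95 mm tall, loose, just past the tray's tail; point 47 mm up. Leave alone.
- jar_mid (a point): small white jar with blue cap, 54 mm wide, 75 mm tall, loose, on the robot's side of the tray; point 37 mm up. Leave alone.

How it is judged:
On the way:
1. both bare glass bottles have slid down to the lip end of the tray (y of each of glass_a_mid, glass_b_mid in the frame of tray_pivot above 0.108 m), for 0.1 s.
At the end, for the whole second after the job is handed in: the tray is back level on its rest (within 0.02 rad), both bare bottles lie in it within 14 mm of the lip-end wall, and the sleeved bottle lies within 20 mm of where it was (all of step 1 and value of joint tray below 0.02 rad and z of each of glass_a_mid, glass_b_mid in the frame of tray_pivot below 0.03 m and distance of sleeved_mid from where it was at the start of the episode below 0.02 m); the robot touches nothing.
It fails at once if the robot touches a bottle in the tray (contact force between any of the arm, the fingers and glass_a above 0.5 N or contact force between any of the arm, the fingers and glass_b above 0.5 N or contact force between any of the arm, the fingers and sleeved above 0.5 N).
It fails at once if the tray is slammed down or snaps back faster than 1.3 rad/s (velocity of joint tray below -1.3 rad/s or velocity of joint tray above 1.3 rad/s).
It fails at once if the crate, wash bottle, beaker or jar is shifted by more than 20 mm (distance of any of crate_mid, wash_mid, beaker_mid, jar_mid from where it was at the start of the episode above 0.02 m).
It also fails if it takes over 58 s, if anything falls off the work surface, if the arm or the gripper's body presses on something with over 40 N, if the wrist force passes 120 N, or if a joint passes its speed limit or range.

## Working session

There is one attempt and no reset: what is moved stays moved. The work goes in short steps, Python scripts to look and compute and a tool call to move; the robot and the scene stay as the last step left them, time stands still between calls to the robot, and variables do not carry over. Pictures are saved under pics/ and viewed, at most 10 in all, crops included, and the job is handed in when it is done.

Besides the shell and the picture viewer there is one more tool, called after ">>>" by a JSON object that holds its "op" and its "data". servo_tool: Moves the arm, as the interface text tells. Its arguments: {"type":"object","properties":{"motion":{"type":"array","items":{"type":"array","items":{"type":"number"}}},"squeeze":{"type":"number"}},"required":["motion"]}

```bash
mkdir -p pics
cat > h.py <<'E'
import numpy as np, cv2
from rig import robot
def ray(p,uv):
    R=cv2.Rodrigues(np.array(p["rvec"],float))[0];t=np.array(p["tvec"],float).ravel()
    d=R.T@np.linalg.inv(np.array(p["intrinsics"],float))@np.array([uv[0],uv[1],1.]);return -R.T@t,d
def at(p,uv,z):
    c,d=ray(p,uv);return c+d*(z-c[2])/d[2]
def proj(p,X):
    return cv2.projectPoints(np.array(X,float).reshape(-1,3),np.array(p["rvec"],float),np.array(p["tvec"],float),np.array(p["intrinsics"],float),None)[0].reshape(-1,2)
E
python3 - <<'E'
from h import *
a=robot.get_image("top");b=robot.get_image("scene")
cv2.imwrite("pics/top.png",a["frame"]);cv2.imwrite("pics/scene.png",b["frame"])
Z=dict(tray_lip=.175,tray=.12,glass_a_mid=.145,sleeved_mid=.147,crate_mid=.042,wash_mid=.07,beaker_mid=.047,jar_mid=.037)
for n,z in Z.items():
    for p in(a,b):
        try:
            for s in robot.spot_in(p,n)[:3]: print(n,np.round(s["centre"]),round(s["conf"],2),at(p,s["centre"],z).round(3))
        except Exception as e: print(n,e)
print(robot.sense())
E
```

```text
tray_lip [240. 171.] 0.82 [0.589 0.052 0.175]
tray_lip [303. 166.] 0.32 [ 0.603 -0.126  0.175]
tray_lip [285. 212.] 0.72 [0.664 0.075 0.175]
tray [242. 171.] 0.75 [0.593 0.052 0.12 ]
tray [279. 180.] 0.7 [ 0.565 -0.059  0.12 ]
tray [287. 214.] 0.74 [0.595 0.07  0.12 ]
glass_a_mid [279. 183.] 0.87 [ 0.556 -0.058  0.145]
glass_a_mid [238. 183.] 0.56 [ 0.538 -0.06   0.145]
sleeved_mid [280. 202.] 0.8 [ 0.501 -0.061  0.147]
sleeved_mid [245. 168.] 0.66 [ 0.468 -0.063  0.147]
crate_mid [154. 156.] 0.7 [0.652 0.333 0.042]
crate_mid [402. 285.] 0.95 [0.674 0.335 0.042]
crate_mid [284. 210.] 0.15 [0.478 0.044 0.042]
wash_mid [294. 119.] 0.69 [ 0.76  -0.108  0.07 ]
wash_mid [242. 170.] 0.66 [0.602 0.055 0.07 ]
wash_mid [194. 253.] 0.69 [ 0.721 -0.11   0.07 ]
beaker_mid [349. 190.] 0.96 [ 0.54  -0.281  0.047]
beaker_mid [157. 202.] 0.83 [ 0.535 -0.28   0.047]
jar_mid [303. 250.] 0.79 [ 0.354 -0.135  0.037]
{'time': 0.9, 'joint_positions': array([-1.24879379e+00,  1.15986102e-01,  1.44158445e+00,  4.23784284e-05,
        1.58401445e+00, -3.77628894e-02]), 'joint_velocities': array([ 0.00037967, -0.00036001,  0.00120394,  0.00082957, -0.00022852,
       -0.0006605 ]), 'joint_torque': array([-3.53259238e-04, -7.21020198e+01, -6.22741055e+01,  7.80341565e-02,
        1.85740198e-02, -1.43570890e-05]), 'position': array([ 0.23766539, -0.63178196,  0.23266517]), 'orientation': array([3.09090036e+00, 5.62076065e-01, 6.75917582e-05]), 'contact_force': array([ 0.88277747, -0.10417245, -0.78095336]), 'wrist_torque': array([ 0.00306255,  0.03683106, -0.00998687]), 'grasp_force': 0.0, 'finger_gap': 0.09301580565593832}
```

View pics/top.png

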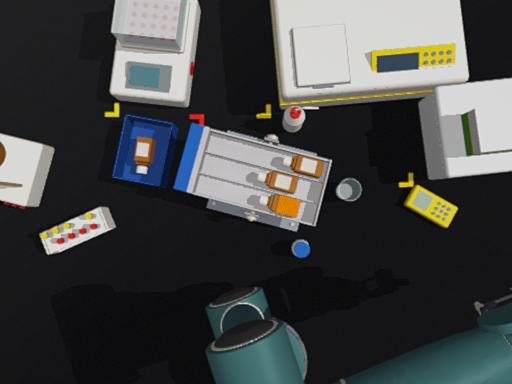

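View pics/scene.png

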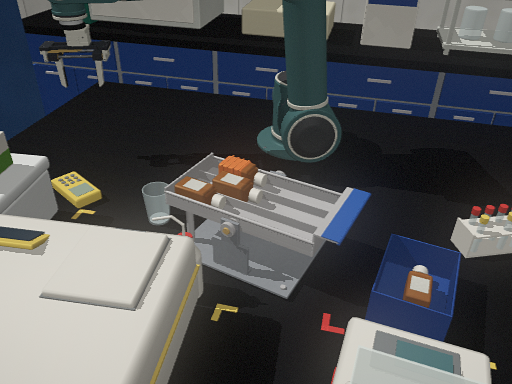

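The top view shows the lip around (190,158), with its corners near (194,124), (205,127), (187,193) and (175,190). The sleeved bottle is near (285,205) in the robot-side lane, and the bare bottles are at (282,182) and (306,166). The crate sits just left of the lip. In the scene view the lip is at (346,213). I'll segment the lip next.

Run:
```python
from h import *
for n,c0 in(("top",(190,158)),("scene",(346,213))):
    p=robot.get_image(n);f=p["frame"]
    hsv=cv2.cvtColor(f,cv2.COLOR_BGR2HSV)
    m=cv2.inRange(hsv,(100,120,110),(125,255,255));m=cv2.morphologyEx(m,cv2.MORPH_OPEN,np.ones((3,3),np.uint8))
    k,l,st,ce=cv2.connectedComponentsWithStats(m)
    i=l[c0[1],c0[0]];print(n,i,st[i],ce[i])
    q=cv2.approxPolyDP(cv2.findContours((l==i).astype(np.uint8),0,2)[0][0],4,True)[:,0]
    ws=np.array([at(p,u,.175) for u in q.astype(float)]);print(q.tolist(),ws.round(3).tolist(),"centroid",at(p,ce[i],.175).round(4))
    pts=np.argwhere(l==i)[:,::-1];w=np.array([at(p,u,.175)[:2] for u in pts.astype(float)])
    r=cv2.minAreaRect(w.astype(np.float32)*1000);print(r)
    hub=[(252,216),(272,139)] if n=="top" else []
    for u in hub: print("hub",at(p,u,.13).round(3))
```

```text
top 2 [174 123  29  68 902] [188.01108647 156.77937916]
[[195, 123], [190, 125], [176, 189], [186, 189], [202, 131]] [[0.729, 0.183, 0.175], [0.723, 0.197, 0.175], [0.539, 0.237, 0.175], [0.538, 0.208, 0.175], [0.705, 0.163, 0.175]] centroid [0.6309 0.2027 0.175 ]
((631.68505859375, 202.4530487060547), (38.07038116455078, 197.42054748535156), 74.77901458740234)
hub [0.46  0.021 0.13 ]
hub [ 0.688 -0.039  0.13 ]
scene 1 [ 323  189   47   54 1071] [346.08029879 215.5480859 ]
[[369, 193], [354, 189], [323, 236], [340, 242]] [[0.547, 0.241, 0.175], [0.539, 0.208, 0.175], [0.724, 0.16, 0.175], [0.733, 0.194, 0.175]] centroid [0.6449 0.1985 0.175 ]
((635.0828857421875, 200.8415069580078), (39.24982833862305, 197.26979064941406), 74.83472442626953)
```

>>> {"op": "servo_tool", "data": {"motion": [[10, -10, -45, 0, 0, 0, 0], [25, -25, -35, 0, 0, 0, 0], [33, -32, -10, 0, 0, 0, 0], [33, -32, 0, 0, 0, 0, 0], [33, -32, 0, 0, 0, 0, 0]], "squeeze": 10}}

```text
time: 1.5
position: [0.3173, -0.4605, 0.3232]
orientation: [3.09, 0.561, 0.001]
contact_force: [1.3, 0.4, 1.1]
finger_gap: 0.0577
grasp_force: 0.0
```

>>> {"op": "servo_tool", "data": {"motion": [[33, -32, 0, 0, 0, 0, 0], [33, -32, 0, 0, 0, 0, 0], [33, -32, 0, 0, 0, 0, 0], [33, -32, 0, 0, 0, 0, 0], [33, -32, 0, 0, 0, 0, 0]]}}

```text
time: 2.0
position: [0.4154, -0.2524, 0.3229]
orientation: [3.09, 0.562, 0.001]
contact_force: [0.4, -1.3, 0.8]
finger_gap: 0.0174
grasp_force: 0.0
```

>>> {"op": "servo_tool", "data": {"motion": [[33, -32, 0, 0, 0, 0, 0], [33, -32, 0, 0, 0, 0, 0], [33, -32, 0, 0, 0, 0, 0], [33, -32, 0, 0, 0, 0, 0], [33, -32, 0, 0, 0, 0, 0]]}}

```text
time: 2.5
position: [0.5135, -0.0443, 0.3229]
orientation: [3.091, 0.562, 0.001]
contact_force: [0.4, -1.0, -0.1]
finger_gap: 0.0004
grasp_force: 0.0
```

>>> {"op": "servo_tool", "data": {"motion": [[33, -32, 0, 0, 0, 0, 0], [33, -32, 0, 0, 0, 0, 0], [33, -32, 0, 0, 0, 0, 0], [33, -32, 0, 0, 0, 0, 0], [33, -32, 0, 0, 0, 0, 0]]}}

```text
time: 3.0
position: [0.6117, 0.1636, 0.3227]
orientation: [3.091, 0.562, 0.001]
contact_force: [0.7, -0.8, 0.1]
finger_gap: 0.0008
grasp_force: 0.0
```

>>> {"op": "servo_tool", "data": {"motion": [[38, -33, 10, 0, 0, 0, 0], [0, 0, 25, 0, 0, -0.14, 0], [0, 0, 25, 0, 0, -0.14, 0], [0, 0, 15, 0, 0, -0.14, 0], [0, 0, 10, 0, 0, -0.14, 0]]}}

```text
time: 3.5
position: [0.6343, 0.2048, 0.2361]
orientation: [-2.811, -1.403, 0.003]
contact_force: [0.5, 0.9, 1.0]
finger_gap: 0.0004
grasp_force: 0.0
```

>>> {"op": "servo_tool", "data": {"motion": [[0, 0, 10, 0, 0, -0.14, 0], [0, 0, 5, 0, 0, -0.14, 0], [0, 0, 5, 0, 0, -0.1, 0], [0, 0, 0, 0, 0, 0, 0]]}}

```text
time: 3.9
position: [0.6344, 0.2046, 0.2172]
orientation: [-2.499, -1.903, 0.001]
contact_force: [-0.1, 0.3, 0.0]
finger_gap: 0.0002
grasp_force: 0.0
```

```bash
cat >> h.py <<'E'
def shot(fn):
    a=robot.get_image("top");b=robot.get_image("scene")
    c=[cv2.resize(a["frame"][100:250,150:400],None,fx=2,fy=2,interpolation=2),cv2.resize(b["frame"][140:290,150:400],None,fx=2,fy=2,interpolation=2)]
    cv2.imwrite("pics/"+fn,np.vstack(c))
    return a,b
E
python3 - <<'E'
from h import *
shot("s1.png")
s=robot.sense();print(s["time"],s["position"],s["orientation"],s["joint_positions"],s["contact_force"])
E
```

```text
4.0 [0.63459184 0.2047034  0.21809863] [-2.50414253e+00 -1.89705511e+00 -1.01399049e-04] [2.73770889e-01 1.02312686e-01 1.47984238e+00 3.19832605e-05
 1.55938080e+00 5.47914324e-01] [0.7188686  0.55419263 0.36196664]
```

View pics/s1.png

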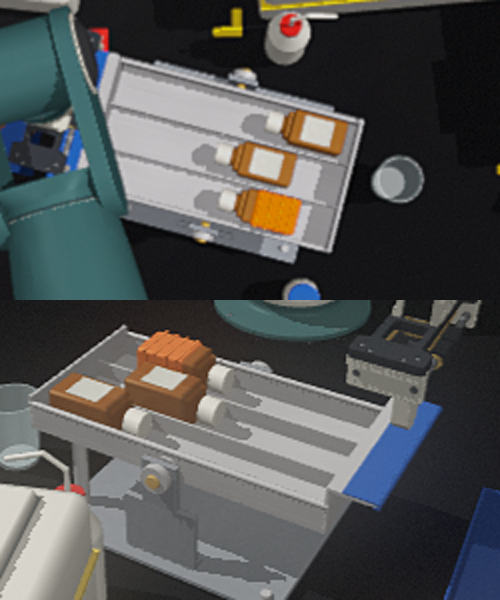

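>>> {"op": "servo_tool", "data": {"motion": [[4, 0, 8, 0, 0, 0, 0], [0, 0, 8, 0, 0, 0, 0], [0, 0, 5, 0, 0, 0, 0], [0, 0, 4, 0, 0, 0, 0], [0, 0, 3, 0, 0, 0, 0]]}}

```text
time: 4.5
position: [0.6356, 0.2085, 0.1894]
orientation: [-2.501, -1.901, 0.001]
contact_force: [-1.0, -0.5, 0.3]
finger_gap: 0.0003
grasp_force: 0.0
```

>>> {"op": "servo_tool", "data": {"motion": [[0, 0, 3, 0, 0, 0, 0], [0, 0, 4, 0, 0, 0, 0], [0, 0, 4, 0, 0, 0, 0], [0, 0, 4, 0, 0, 0, 0], [0, 0, 3, 0, 0, 0, 0]]}}

```text
time: 5.0
position: [0.6361, 0.209, 0.1728]
orientation: [2.501, 1.901, 0.003]
contact_force: [-0.6, 2.4, 6.1]
finger_gap: 0.0004
grasp_force: 3.2
```

```bash
cat >> h.py <<'E'
def stat(ref=None):
    b=robot.get_image("scene");a=robot.get_image("top")
    s=robot.sense();z=s["position"][2]-.014-.130
    from scipy.optimize import brentq
    th=brentq(lambda t:.045*np.cos(t)-.212*np.sin(t)-z,-.3,.7)
    print("t",round(s["time"],2),"z",s["position"].round(4),"F",s["contact_force"].round(1),"theta",round(th,3))
    for p,n in((a,"top"),(b,"scene")):
        h=cv2.cvtColor(p["frame"],cv2.COLOR_BGR2HSV)
        for nm,lo,hi in(("amber",(5,120,40),(16,255,190)),("orange",(8,200,200),(20,255,255))):
            m=cv2.inRange(h,lo,hi);m[:, :150]=0;m[:,390:]=0;m[:100]=0;m[260:]=0
            k,l,st,ce=cv2.connectedComponentsWithStats(m)
            print(n,nm,[(ce[i].round(1).tolist(),int(st[i,4])) for i in range(1,k) if st[i,4]>35])
E
python3 -c "
from h import *
stat()"
```

```text
t 5.1 z [0.636  0.2088 0.1725] F [-0.5  2.3  5.1] theta 0.077
top amber [([305.8, 165.4], 316), ([280.3, 181.2], 294), ([272.1, 201.8], 144)]
top orange [([286.6, 205.6], 367)]
scene amber [([221.8, 182.4], 1502)]
scene orange []
```

>>> {"op": "servo_tool", "data": {"motion": [[0, 0, 3, 0, 0, 0, 0], [0, 0, 3, 0, 0, 0, 0], [0, 0, 3, 0, 0, 0, 0], [0, 0, 2, 0, 0, 0, 0], [0, 0, 0, 0, 0, 0, 0]]}}

```text
time: 5.6
position: [0.6361, 0.2089, 0.1616]
orientation: [2.501, 1.901, 0.003]
contact_force: [0.5, 2.5, 6.9]
finger_gap: 0.0003
grasp_force: 3.1
```

```bash
python3 -c "
from h import *
stat()"
```

```text
t 5.7 z [0.6361 0.2089 0.1619] F [-0.1  2.   5.7] theta 0.126
top amber [([305.7, 165.1], 321), ([280.3, 181.1], 301), ([271.5, 201.4], 144)]
top orange [([286.3, 205.3], 384)]
scene amber [([221.7, 180.8], 1489)]
scene orange []
```

>>> {"op": "servo_tool", "data": {"motion": [[0, 0, 2, 0, 0, 0, 0], [0, 0, 2, 0, 0, 0, 0], [0, 0, 0, 0, 0, 0, 0], [0, 0, 0, 0, 0, 0, 0], [0, 0, 0, 0, 0, 0, 0]]}}

```text
time: 6.2
position: [0.6361, 0.2089, 0.158]
orientation: [2.501, 1.901, 0.003]
contact_force: [0.6, 2.4, 6.1]
finger_gap: 0.0003
grasp_force: 3.1
```

```bash
python3 -c "
from h import *
stat()"
```

```text
t 6.3 z [0.6361 0.2089 0.158 ] F [0.6 3.  6.5] theta 0.144
top amber [([305.6, 164.9], 321), ([280.4, 181.2], 304), ([271.2, 201.6], 137)]
top orange [([286.1, 205.2], 384)]
scene amber [([222.1, 180.3], 1514)]
scene orange []
```

>>> {"op": "servo_tool", "data": {"motion": [[0, 0, 2, 0, 0, 0, 0], [0, 0, 2, 0, 0, 0, 0], [0, 0, 0, 0, 0, 0, 0], [0, 0, 0, 0, 0, 0, 0], [0, 0, 0, 0, 0, 0, 0]]}}

```text
time: 6.8
position: [0.6361, 0.2089, 0.154]
orientation: [2.501, 1.901, 0.003]
contact_force: [-0.1, 3.1, 4.9]
finger_gap: 0.0004
grasp_force: 3.1
```

```bash
python3 -c "
from h import *
stat()"
```

```text
t 6.9 z [0.6361 0.209  0.1539] F [0.1 3.7 5.5] theta 0.163
top amber [([304.3, 164.5], 328), ([279.2, 180.9], 309), ([271.0, 201.6], 137)]
top orange [([285.9, 205.2], 380)]
scene amber [([223.3, 180.5], 1540)]
scene orange []
```

>>> {"op": "servo_tool", "data": {"motion": [[0, 0, 2, 0, 0, 0, 0], [0, 0, 2, 0, 0, 0, 0], [0, 0, 0, 0, 0, 0, 0], [0, 0, 0, 0, 0, 0, 0], [0, 0, 0, 0, 0, 0, 0]]}}

```text
time: 7.4
position: [0.636, 0.2089, 0.1498]
orientation: [2.501, 1.901, 0.003]
contact_force: [0.9, 3.5, 4.6]
finger_gap: 0.0006
grasp_force: 2.9
```

```bash
python3 -c "
from h import *
stat()"
```

```text
t 7.5 z [0.636  0.2089 0.1498] F [0.3 3.2 5.3] theta 0.182
top amber [([292.5, 161.5], 323), ([268.3, 178.2], 311), ([270.6, 201.3], 133)]
top orange [([285.4, 204.9], 383)]
scene amber [([231.1, 183.0], 1574)]
scene orange []
```

Both glass bottles are sliding at about 0.16–0.18 rad and the sleeved one is still, so I'll hold here.

>>> {"op": "servo_tool", "data": {"motion": [[0, 0, 0, 0, 0, 0, 0], [0, 0, 0, 0, 0, 0, 0], [0, 0, 0, 0, 0, 0, 0], [0, 0, 0, 0, 0, 0, 0], [0, 0, 0, 0, 0, 0, 0]]}}

```text
time: 8.0
position: [0.6357, 0.2084, 0.1488]
orientation: [2.501, 1.901, -0.0]
contact_force: [1.8, 1.7, 3.2]
finger_gap: 0.0004
grasp_force: 1.8
```

>>> {"op": "servo_tool", "data": {"motion": [[0, 0, 0, 0, 0, 0, 0], [0, 0, 0, 0, 0, 0, 0], [0, 0, 0, 0, 0, 0, 0], [0, 0, 0, 0, 0, 0, 0], [0, 0, 0, 0, 0, 0, 0]]}}

```text
time: 8.5
position: [0.6356, 0.2084, 0.1488]
orientation: [2.501, 1.901, -0.001]
contact_force: [-0.0, -1.3, 3.0]
finger_gap: 0.0005
grasp_force: 1.1
```

```bash
python3 -c "
from h import *
stat();shot('s2.png')"
```

```text
t 8.6 z [0.6356 0.2085 0.1488] F [ 0.2 -0.4  2.3] theta 0.187
top amber [([232.1, 147.6], 324), ([226.6, 167.8], 314), ([270.4, 201.4], 131)]
top orange [([285.3, 205.0], 385)]
scene amber [([240.9, 168.6], 528), ([293.5, 222.0], 907)]
scene orange []
```

View pics/s2.png

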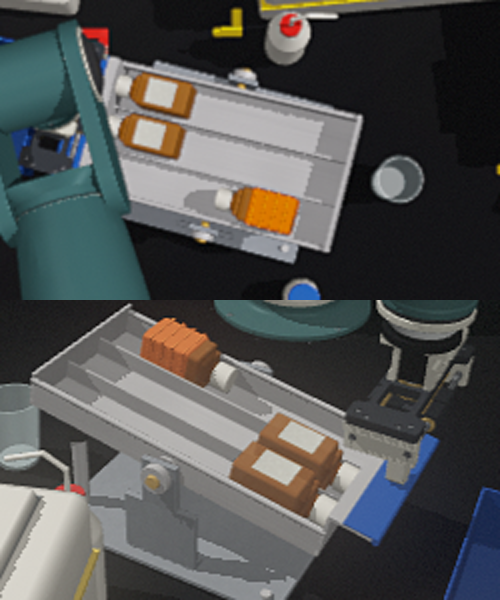

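Both bare bottles are at the lip end (top view crop about (160,95) and (150,135)), with their caps near the wall, and the sleeved one is unmoved. I'll dwell briefly and check that they have settled.

>>> {"op": "servo_tool", "data": {"motion": [[0, 0, 1, 0, 0, 0, 0], [0, 0, 1, 0, 0, 0, 0], [0, 0, 0, 0, 0, 0, 0], [0, 0, 0, 0, 0, 0, 0], [0, 0, 0, 0, 0, 0, 0]]}}

```text
time: 9.2
position: [0.6356, 0.2085, 0.1469]
orientation: [-2.501, -1.901, 0.0]
contact_force: [-0.4, -1.2, 1.2]
finger_gap: 0.0003
grasp_force: 1.1
```

>>> {"op": "servo_tool", "data": {"motion": [[0, 0, 0, 0, 0, 0, 0], [0, 0, 0, 0, 0, 0, 0], [0, 0, 0, 0, 0, 0, 0], [0, 0, 0, 0, 0, 0, 0], [0, 0, 0, 0, 0, 0, 0]]}}

```text
time: 9.7
position: [0.6357, 0.2085, 0.1469]
orientation: [2.501, 1.901, 0.0]
contact_force: [0.1, 0.1, 2.9]
finger_gap: 0.0004
grasp_force: 1.1
```

```bash
python3 -c "
from h import *
stat()
a=robot.get_image('top');cv2.imwrite('pics/t3.png',cv2.resize(a['frame'][115:215,190:290],None,fx=6,fy=6,interpolation=2))
"
```

```text
t 9.8 z [0.6356 0.2085 0.1469] F [-0.  -0.5  1.9] theta 0.196
top amber [([232.1, 147.6], 325), ([226.7, 167.9], 310), ([270.4, 201.3], 134)]
top orange [([285.2, 204.9], 388)]
scene amber [([241.1, 168.2], 545), ([293.8, 222.9], 939)]
scene orange []
```

View pics/t3.png

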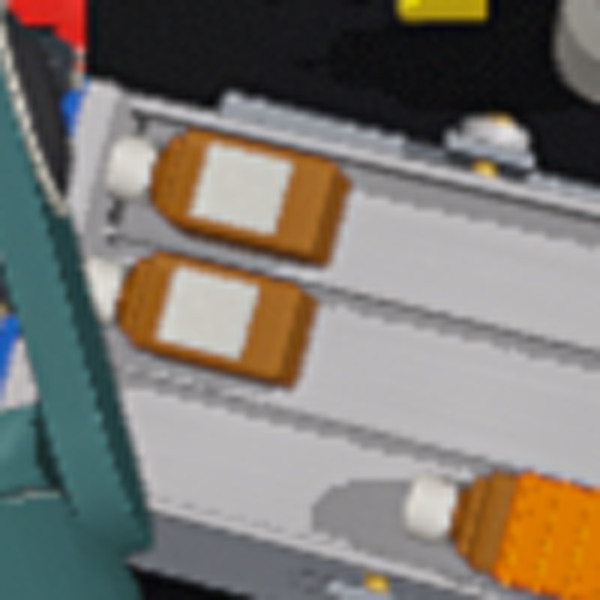

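Both bottles are settled against the lip wall and level with each other. Now I'll ease the tray back up.

>>> {"op": "servo_tool", "data": {"motion": [[0, 0, -2, 0, 0, 0, 0], [0, 0, -3, 0, 0, 0, 0], [0, 0, -3, 0, 0, 0, 0], [0, 0, -3, 0, 0, 0, 0], [0, 0, -3, 0, 0, 0, 0]]}}

```text
time: 10.35
position: [0.6357, 0.2085, 0.1613]
orientation: [2.501, 1.901, 0.0]
contact_force: [-0.4, -0.8, 2.4]
finger_gap: 0.0006
grasp_force: 1.1
```

>>> {"op": "servo_tool", "data": {"motion": [[0, 0, -3, 0, 0, 0, 0], [0, 0, -3, 0, 0, 0, 0], [0, 0, -3, 0, 0, 0, 0], [0, 0, -3, 0, 0, 0, 0], [0, 0, -3, 0, 0, 0, 0]]}}

```text
time: 10.85
position: [0.6356, 0.2085, 0.1761]
orientation: [-2.501, -1.901, 0.0]
contact_force: [-0.0, -0.2, 2.9]
finger_gap: 0.0008
grasp_force: 1.1
```

>>> {"op": "servo_tool", "data": {"motion": [[0, 0, -3, 0, 0, 0, 0], [0, 0, -3, 0, 0, 0, 0], [0, 0, -2, 0, 0, 0, 0], [0, 0, -2, 0, 0, 0, 0], [0, 0, -2, 0, 0, 0, 0]]}}

```text
time: 11.35
position: [0.6356, 0.2085, 0.188]
orientation: [-2.501, -1.901, 0.0]
contact_force: [0.5, -0.8, 2.2]
finger_gap: 0.0006
grasp_force: 1.0
```

>>> {"op": "servo_tool", "data": {"motion": [[0, 0, -2, 0, 0, 0, 0], [0, 0, -3, 0, 0, 0, 0], [0, 0, -10, 0, 0, 0, 0], [0, 0, -30, 0, 0, 0, 0], [0, 0, -30, 0, 0, 0, 0]]}}

```text
time: 11.85
position: [0.6354, 0.2085, 0.264]
orientation: [-2.501, -1.901, 0.001]
contact_force: [0.9, 0.2, 0.6]
finger_gap: 0.0009
grasp_force: 0.0
```

>>> {"op": "servo_tool", "data": {"motion": [[0, 0, -20, 0, 0, 0, 0], [0, 0, 0, 0, 0, 0, 0], [0, 0, 0, 0, 0, 0, 0]]}}

```text
time: 12.15
position: [0.6357, 0.2086, 0.2829]
orientation: [2.501, 1.901, 0.001]
contact_force: [-0.4, 0.6, -0.6]
finger_gap: 0.0007
grasp_force: 0.0
```

```bash
python3 -c "
from h import *
s=robot.sense();print(s['time'],s['position'],s['contact_force'])
shot('s4.png')"
```

```text
12.15 [0.63565732 0.20857769 0.28288306] [-0.38814409  0.58854829 -0.64638074]
```

View pics/s4.png

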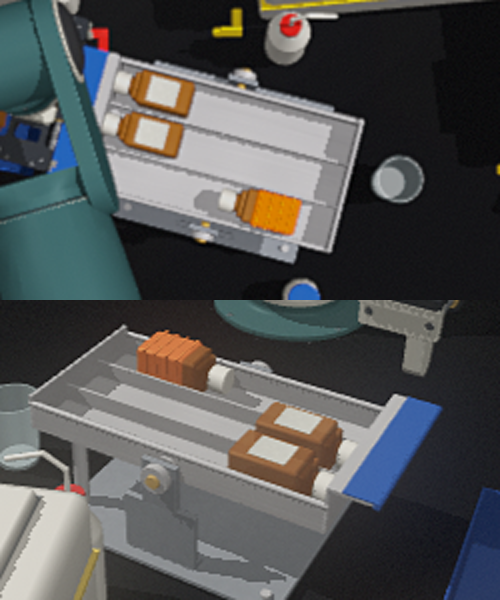

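The tray is level, both bare bottles are against the lip wall (scene crop about (300,430) and (275,460)), the sleeved one is in place at (175,360), and the gripper is clear.

```bash
python3 -c "
from rig import robot
print(robot.hand_in())"
```

```text
the job is handed in; nothing more can be done
None
```

Job handed in at about 12 s of the 58 s limit: both bare bottles slid to the lip end at a tilt of about 0.18 rad, the sleeved bottle stayed where it lay, and the tray was eased back level; the hand-in call did not return a verdict.

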